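# Tuck a coaster under the weighted arm of its holder

## Task

Put the loose wooden coaster away in the coaster holder that stands under the little wire cup rack: slide it in flat on top of the pile and underneath the weighted arm, gently, until it is fully home against the backstop, flush with the others, and the arm rests on it. Leave the pile in place and do not disturb the fruit; do not ram the coaster against the holder.

Things in the scene. Friction and masses are not known exactly. Their poses are not given: they have to be found in the camera images.
- coaster: the loose coaster: flat pale wooden rectangle, 96 (its x) x 64 (its y) x 10 mm thick, edges rounded 2.5 mm, 50 g, lying alone on the worktop. Origin at the centre of its underside, z up, x along its length. It can be gripped across its 64 mm width
- holder: the coaster holder, fixed to the worktop: wooden base 140 x 130 x 8 mm, two upright wooden cheeks, a backstop, and a steel wire cup rack over it on two rear posts. Origin under the base on the centre line, at worktop height; +x points the way a coaster slides in (roughly away from the robot), y across, z up. The base's front edge is at x = -66 mm; a coaster that is home spans x = -66..+30 mm
- mouth (a point): point on the holder's centre line at the base's front edge (holder x = -66 mm), at the height of the pile's top (38 mm over the worktop); holder's axes. The cheeks (5 mm thick, z 8..56 mm, 70 mm apart inside) begin 3 mm inside this point, flared to 77 mm inside and 86 mm outside, so fingers gripping a coaster by its sides cannot follow it in
- home (a point): where the coaster's origin (centre of underside) must end: on top of the pile, 48 mm inside the mouth point; same axes as the holder. The backstop's face is 48 mm further in
- rack_front (a point): middle of the cup rack's front wire, 125 mm over the worktop, 19 mm outside (in front of) the mouth point. The rack is 8 mm thick, 124 mm wide and 157 mm deep, with a green cup on it (up to 190 mm over the worktop, its handle a little past the rack's edge). A vertical gripper strikes the rack before it is at the mouth: lean it back, some 30 to 40 degrees
- press_arm (a joint): angle of the weighted steel arm (rad): 0 when it rests on the pile of three, grows as its front end rises; about 0.12 when it rests on a fourth coaster. It hinges at the back (holder x = +56, z = 62 mm), falls by its own weight (about 2 N at the foot, varies) and does not stay up by itself
- foot (a point): underside of the arm's rounded foot bar (52 mm wide), pressing on the pile's top 40 mm inside the mouth point. From it a 50 mm wide lip rises at 30 degrees toward the mouth; its front end is at the mouth point, underside about 20 mm above the pile: a coaster held flat just above the pile and pushed in wedges the arm up (some 4 to 20 N)
- pile0: lowest of the three coasters in the holder, same as the loose one; they lie flush with the base's front edge, against the backstop. Origin at the centre of its underside, 8 mm above the worktop
- pile1: middle coaster of the pile, underside 18 mm above the worktop
- pile2: top coaster of the pile, underside 28 mm and top 38 mm above the worktop
- mandarin: bystander: mandarin 55 mm wide, 48 mm high, on the worktop at the other side of the holder from the loose coaster; origin at its underside
- tomato: bystander: tomato 75 mm wide, 79 mm high, to the right of the holder; origin at its underside
- lemon: bystander: lemon 78 x 55 x 56 mm, on the worktop at the front left; origin at its underside
- apple: bystander: apple 80 mm wide, 69 mm high, behind the holder; origin at its underside
Mind the look-alikes: they are no part of the job. Leave any green look-alike of the coaster alone.

How it is judged:
By the outcome, as a careful person would: the job done as asked, in the order asked, and still so for the second after the job is handed in, with the robot touching nothing.
It also fails if it takes over 51 s, if anything falls off the work surface, if the arm or the gripper's body presses on something with over 40 N, if the wrist force passes 120 N, or if a joint passes its speed limit or range.

## Robot

A 6-joint arm with a two-finger parallel gripper is mounted at the origin on a cart in front of the work surface, level with it; the furniture and walls round the work are solid. World frame = base frame: x ahead of the robot, y to its left, z up, the work surface at z = 0. Lengths are in m, angles in rad, forces in N, time in s.
With the tool pointing down it reaches from about 0.325 to 0.9 m from the base axis. Payload 3.5 kg.
Tool frame: the origin (TCP) lies between the finger pads; the fingertips stand 11 mm ahead of it and the grasp point (between the pads) lies 8 mm behind it; z points along the fingers, y is the line along which they close (so a half turn about z gives the same grasp; the last joint's range is limited). The gripper opens to 85 mm and grips with 20 to 120 N. Pads are 22 mm wide; open, the fingers measure 114 mm over their backs; the gripper's body (76 mm by 85 mm) begins 54 mm behind the grasp point. The pads swing forward as they close: fully open they stand 13 mm farther back than shut.
Start: joints at [-1.231, 0.276, -0.026, 1.268, 0, 1.467], TCP at [0.268, -0.565, 0.242] pointing down, gripper open.
Joint ranges: [-3.12, 3.12], [-0.85, 1.88], [-1.08, 1.24], [-1.95, 2.15], [-1.57, 1.53], [-3.14, 3.14]. Speed limits (rad/s): [2.57, 2.57, 3.14, 3.14, 3.14, 3.14].

## Interface

Orientations are given as a unit quaternion [w, x, y, z].
In Python, from plant import state, snapshot, hand_in, boxes_of, outline_of gives the robot as it stands.
- The arm moves only by the tool arm_command, never from a script. Its argument "deltas" is a list of rows, each an object of numbers: "dx", "dy", "dz": the shift along the tool's x, y, z in m; "ax", "ay", "az": the turn, a rotation vector about the tool's x, y, z in rad. In form: [{"dx": .., "dy": .., "dz": .., "ax": .., "ay": .., "az": ..}, ...]. A call has 1 to 12 rows; each row is the pose to reach, as a shift and turn from the pose commanded when the call began, along the tool's axes at that moment; what a row does not reach only later rows make up. A row lasts 1/8 s, in which the tool goes at most 62.5 mm and 10.7 degrees, less where a joint would pass 70% of its speed; a pose out of reach is approached as far as the arm can. A call with a gripper value outside its range is refused whole. "hand" is the opening, from -1 (shut) to 1 (fully open), set as the call begins (left out, the last holds). The fingers move at their own pace and stop on an object; "grip_force" is the grip in N (left out, the last holds). Time passes only in rows, so rows that repeat a pose let the fingers close. It gives the time, the measured TCP pose, the force, the opening and the grip force at its end, in the units of the state.
- state(): the state, without advancing time (a new reading comes with each control period).
- snapshot(name): name is "side" or "top" or "wrist"; returns a dict with "frame" (400x640x3 uint8, blue, green, red), "fx", "fy", "cx", "cy" (pixels), "R" (3x3) and "t" (3): a world point X has camera coordinates R X + t. Camera axes: x right, y down, z forward; pixel columns grow to the right and rows downward; lengths in m; the calibration is good to about 2 mm. A picture is of the moment at which its call begins. There is no depth.
- hand_in(): hands the job in; it is judged then, once.
Trained networks look in a picture, given as the dict that the camera call returned (one of the last four; its "shot" number tells which), for a name from the list of things; names that differ only in an ending like _2 or _b are one class to them, and where a whole thing is asked for, a point or a joint stands for the part that bears it (a point fixed in the world has none). Each returns a list of dicts, best first, with "p" (0 to 1); they miss things now and then, are a little off and sometimes report something else, mostly with a low value. They report only what shows in the picture. A call takes as long as a camera call. They do not tell look-alikes from the thing itself.
- boxes_of(picture, target): "uv" ([column, row] in pixels, amid what is visible of it).
- outline_of(picture, target): "pixels" (400x640 bool, what is visible of it) and "uv" ([column, row] in pixels, amid what is visible of it).
The state is a dict: "t": time; "joint_positions": joint angles; "joint_velocities": joint speeds; "effort": joint torques, N m; "tcp_pos": TCP position; "eef_rot": TCP orientation; "force": force on the tool from outside, world axes, zero at the start; "wrist_torque": the same for the moment, N m; "finger_gap": opening from 0.0 (shut) to 1.0 (fully open); "gripper_force": force on a finger pad.
Only numpy, scipy, OpenCV 4.12 (cv2) and the standard library are available. Lean on these libraries where they do the work, as an engineer would, in place of code of your own. Each camera call takes 0.05 s, during which the arm holds its last target. There are 200 camera calls.

## Working session

There is one attempt and no reset: what is moved stays moved. The work goes in short steps, Python scripts to look and compute and a tool call to move; the robot and the scene stay as the last step left them, time stands still between calls to the robot, and variables do not carry over. Pictures are saved under pics/ and viewed, at most 10 in all, crops included, and the job is handed in when it is done.

Besides the shell and the picture viewer there is one more tool, called after "Request:" as name(argument=value, ...), one argument or row to a line, values as JSON. arm_command: Moves the arm, as the interface text tells. Its arguments: {"type":"object","properties":{"deltas":{"type":"array","items":{"type":"object","properties":{"dx":{"type":"number"},"dy":{"type":"number"},"dz":{"type":"number"},"ax":{"type":"number"},"ay":{"type":"number"},"az":{"type":"number"}}}},"hand":{"type":"number"},"grip_force":{"type":"number"}},"required":["deltas"]}

```bash
ls; mkdir -p pics; cat > h.py <<'E'
import numpy as np,cv2
from plant import state,snapshot,hand_in,boxes_of,outline_of
from scipy.spatial.transform import Rotation as Ro
def ray(s,uv,z):
    R=np.array(s["R"]);t=np.array(s["t"]);c=-R.T@t
    d=R.T@np.array([(uv[0]-s["cx"])/s["fx"],(uv[1]-s["cy"])/s["fy"],1]);return c+d*(z-c[2])/d[2]
def proj(s,X):
    p=np.array(s["R"])@np.array(X)+np.array(s["t"]);return np.array([p[0]/p[2]*s["fx"]+s["cx"],p[1]/p[2]*s["fy"]+s["cy"]])
def rot(): q=state()["eef_rot"];return Ro.from_quat([q[1],q[2],q[3],q[0]])
E
python3 - <<'E'
from h import *
print(state())
ims=[]
for n in("side","top"):
    s=snapshot(n);ims.append(s["frame"]);cv2.imwrite(f"pics/{n}0.png",s["frame"])
    print(n,-np.array(s["R"]).T@s["t"],s["fx"])
    for k in("coaster","holder","pile2","foot","press_arm","mandarin","tomato","lemon","apple","rack_front","mouth","home"):
        try:
            for o in boxes_of(s,k)[:3]: print(k,np.round(o["uv"]),round(o["p"],2),np.round(ray(s,o["uv"],0.01),3))
        except Exception as e: print(k,e)
E
```

```text
pics
{'t': 0.0, 'joint_positions': array([-1.23137659e+00,  2.77135888e-01, -2.78979308e-02,  1.26796807e+00,
       -1.56293915e-05,  1.46738371e+00]), 'joint_velocities': array([-0.00056175, -0.00106824, -0.00149142, -0.00046219, -0.00025357,
       -0.00113688]), 'effort': array([ 6.36336026e-04, -4.45513237e+01,  2.95199347e+01,  1.62808201e-02,
       -1.43887605e-04,  1.16063140e-05]), 'tcp_pos': array([ 0.26754177, -0.56401265,  0.24114982]), 'eef_rot': array([-1.09419264e-03,  9.75586825e-01,  2.19611318e-01, -1.37590720e-04]), 'force': array([-0.15470802,  0.77594029,  0.59947984]), 'wrist_torque': array([ 0.01372795,  0.01253167, -0.00819931]), 'gripper_force': 0.0, 'finger_gap': 0.9987858654043689}
side [0.14190274 0.72785424 0.84499707] 433.2488837264883
coaster [324. 286.] 0.64 [0.49  0.237 0.01 ]
coaster [394. 222.] 0.58 [ 0.462 -0.044  0.01 ]
coaster [374. 262.] 0.57 [0.434 0.108 0.01 ]
holder [307. 181.] 0.61 [ 0.754 -0.036  0.01 ]
pile2 [309. 196.] 0.54 [0.708 0.013 0.01 ]
foot [314. 190.] 0.63 [ 0.714 -0.017  0.01 ]
foot [304. 182.] 0.36 [ 0.759 -0.027  0.01 ]
press
[... 444 characters left out ...]
6463] 495.5777056033801
coaster [269. 248.] 0.58 [0.488 0.226 0.01 ]
coaster [398. 194.] 0.23 [ 0.648 -0.143  0.01 ]
holder [341. 174.] 0.77 [0.706 0.022 0.01 ]
holder [399. 197.] 0.35 [ 0.641 -0.145  0.01 ]
holder [343. 190.] 0.22 [0.66  0.015 0.01 ]
foot [343. 187.] 0.53 [0.666 0.015 0.01 ]
press_arm [343. 190.] 0.56 [0.658 0.016 0.01 ]
mandarin [438. 248.] 0.5 [ 0.498 -0.257  0.01 ]
tomato [399. 197.] 0.64 [ 0.641 -0.144  0.01 ]
lemon [200. 260.] 0.85 [0.452 0.422 0.01 ]
lemon [269. 246.] 0.72 [0.495 0.225 0.01 ]
apple [420. 150.] 0.83 [ 0.775 -0.206  0.01 ]
rack_front [343. 172.] 0.57 [0.711 0.016 0.01 ]
mouth [344. 178.] 0.71 [0.693 0.014 0.01 ]
home [342. 173.] 0.67 [0.708 0.021 0.01 ]
```

View pics/side0.png

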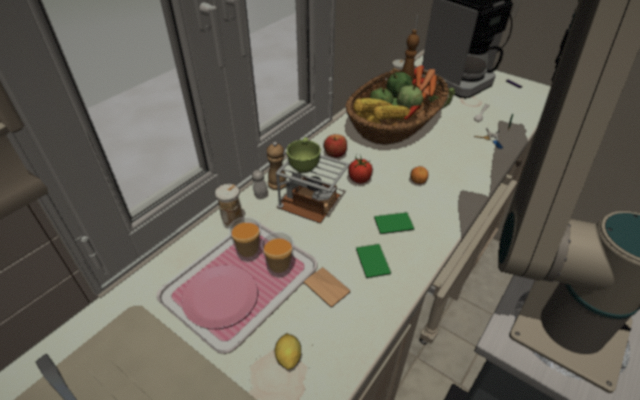

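View pics/top0.png

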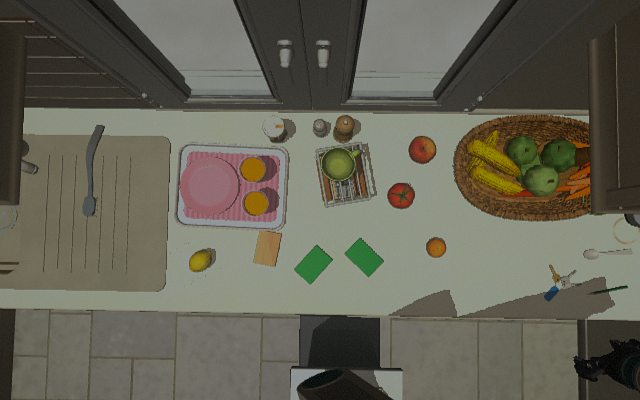

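The top view shows the loose wooden coaster at about (268,248), next to the tray. The holder is at (345,175), and the green look-alikes are at (313,264) and (364,257). Next I'll measure the coaster and the holder more precisely.

```bash
python3 - <<'E'
from h import *
S={}
for n in("side","top"):
    s=snapshot(n);S[n]=s
    for k in("coaster",):
        for o in outline_of(s,k)[:4]:
            m=o["pixels"].astype(np.uint8)
            ys,xs=np.nonzero(m)
            if len(xs)<20: continue
            col=s["frame"][m>0].mean(0)
            if col[2]<col[1]: continue
            c=max(cv2.findContours(m,0,1)[0],key=len)[:,0]
            P=np.array([ray(s,p,0.01)[:2] for p in c])
            r=cv2.minAreaRect((P*1000).astype(np.float32))
            print(n,k,o["p"],np.round(o["uv"]),col.round(),r, cv2.boxPoints(r).round())
s=S["top"]; a=cv2.resize(s["frame"][130:220,300:390],None,fx=6,fy=6,interpolation=2)
s=S["side"]; b=cv2.resize(s["frame"][130:230,265:355],None,fx=5.4,fy=5.4,interpolation=2)
cv2.imwrite("pics/crop_t.png",a);cv2.imwrite("pics/crop_s.png",b)
E
```

```text
side coaster 0.91 [326. 283.] [ 88. 121. 154.] ((484.2502746582031, 235.49754333496094), (67.16478729248047, 96.87986755371094), 77.54286193847656) [[430. 213.]
 [524. 192.]
 [539. 258.]
 [444. 279.]]
top coaster 0.82 [267. 248.] [ 73. 118. 146.] ((488.9236145019531, 231.10562133789062), (63.54606628417969, 95.46810913085938), 79.6065673828125) [[436. 208.]
 [530. 191.]
 [542. 254.]
 [448. 271.]]
top coaster 0.45 [341. 177.] [65. 93. 95.] ((704.1790161132812, 16.6187744140625), (170.44894409179688, 142.3524932861328), 10.931356430053711) [[607.  70.]
 [634. -69.]
 [801. -37.]
 [774. 103.]]
```

View pics/crop_t.png

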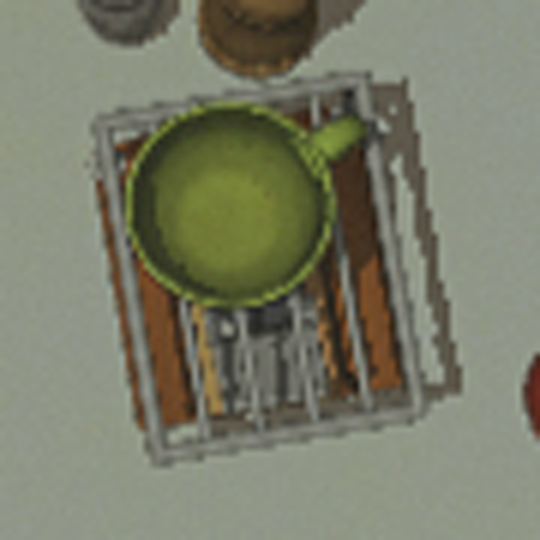

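View pics/crop_s.png

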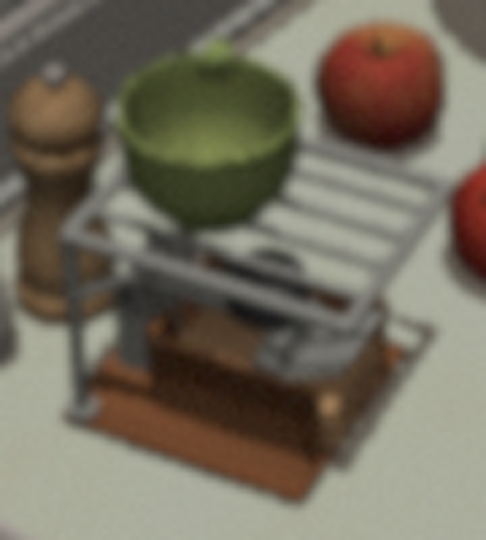

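The crops show the holder turned about +10°. In the top crop the rack corners are at roughly (155,465), (427,412), (367,73) and (95,120). I'll fit the holder pose from both views.

```bash
cat >> h.py <<'E'
def pose(psi,lean):  # tool leaned back, x_tool toward robot
    a,l=np.deg2rad([psi,lean]);c,s=np.cos(l),np.sin(l)
    return Ro.from_euler('z',a)*Ro.from_matrix(np.array([[-c,0,-s],[0,1,0],[s,0,-c]]).T.T*np.array([[1,1,-1],[1,1,1],[-1,1,1]]))
def delta(p,R):
    st=state();r=rot();print("d",(r.inv().apply(np.array(p)-st["tcp_pos"])).round(4),"a",(r.inv()*R).as_rotvec().round(4))
E
python3 - <<'E'
from h import *
from scipy.optimize import least_squares
print(pose(0,40).as_matrix().round(2))
S={n:snapshot(n) for n in("side","top")}
T=lambda p:((np.array(p)+.5)/6-.5+[300,130]); D=lambda p:((np.array(p)+.5)/5.4-.5+[265,130])
z=.127;f,b,w=-.089,.068,.062
o=[("top",T((155,465)),(f,w,z)),("top",T((427,412)),(f,-w,z)),("top",T((367,73)),(b,-w,z)),("top",T((95,120)),(b,w,z)),
("side",D((350,325)),(f,w,.125)),("side",D((65,232)),(b,w,.125)),("side",D((450,185)),(f,-w,.125)),("side",D((300,503)),(-.066,.065,0)),("side",D((70,418)),(.074,.065,0))]
def P(v,q): c,s=np.cos(v[2]),np.sin(v[2]);return (v[0]+c*q[0]-s*q[1],v[1]+s*q[0]+c*q[1],q[2])
fn=lambda v:np.concatenate([proj(S[n],P(v,q))-uv for n,uv,q in o])
r=least_squares(fn,[.7,.017,.17],loss="soft_l1");v=r.x
print(v[:2],np.degrees(v[2]));print(fn(v).reshape(-1,2).round(1));print("mouth",P(v,(-.066,0,.038)))
for n in S:
  for k,q in (("foot",(-.026,0,.04)),("pile2 front L",(-.066,.032,.038)),("R",(-.066,-.032,.038))): print(n,k,proj(S[n],P(v,q)).round(1))
E
```

```text
[[-0.77  0.    0.64]
 [ 0.    1.    0.  ]
 [-0.64  0.   -0.77]]
[0.70094591 0.02043764] 10.663854467795831
[[ 0.   0.2]
 [ 1.1  0.9]
 [ 0.6 -0.8]
 [-0.1 -0.6]
 [ 0.2  1. ]
 [-1.5  0.3]
 [ 1.3 -0.7]
 [ 0.3  0.6]
 [-1.9  0.4]]
mouth (np.float64(0.6360857460353407), np.float64(0.00822455639075788), 0.038)
side foot [317.9 193.5]
side pile2 front L [325.9 205.7]
side R [335.8 191.5]
top foot [343.4 183.1]
top pile2 front L [334.7 199. ]
top R [357.1 195.1]
```

```bash
python3 - <<'E'
from h import *
delta((.43,-.1,.26),pose(0,0)); delta((.448,.241,.14),pose(-11,40)); delta((.43,-.1,.26),pose(-90,0)); delta((.448,.241,.2),pose(-11,20))
E
```

```text
d [ 0.3457 -0.3504 -0.0177] a [ 0.     -0.     -2.6988]
d [ 0.508  -0.6508  0.1023] a [-0.8654 -0.2843 -2.3778]
d [ 0.3457 -0.3504 -0.0177] a [ 0.    -0.    -1.128]
d [ 0.508  -0.6508  0.0423] a [-0.4363 -0.1433 -2.4746]
```

Request:
arm_command(
  deltas=[
    {"dx": 0.05, "dy": -0.05, "dz": 0, "az": -0.18},
    {"dx": 0.1, "dy": -0.1, "dz": 0, "az": -0.36},
    {"dx": 0.14, "dy": -0.14, "dz": 0, "az": -0.54},
    {"dx": 0.18, "dy": -0.18, "dz": 0, "az": -0.72},
    {"dx": 0.22, "dy": -0.22, "dz": 0, "az": -0.9},
    {"dx": 0.26, "dy": -0.26, "dz": 0, "az": -1.08},
    {"dx": 0.3, "dy": -0.3, "dz": 0, "az": -1.26},
    {"dx": 0.34, "dy": -0.345, "dz": 0, "az": -1.44},
    {"dx": 0.37, "dy": -0.39, "dz": 0, "az": -1.62},
    {"dx": 0.4, "dy": -0.44, "dz": 0, "az": -1.8},
    {"dx": 0.43, "dy": -0.49, "dz": 0, "az": -1.98},
    {"dx": 0.46, "dy": -0.54, "dz": 0, "az": -2.16},
  ],
  hand=0.75,
)

```text
invalid input
```

```bash
python3 - <<'E'
from h import *
delta((.448,.241,.16),pose(-11,40)); delta((.448,.241,.2),pose(-11,20));s=state();print(s["joint_positions"],s["tcp_pos"],s["finger_gap"],s["t"])
E
```

```text
d [ 0.508  -0.6508  0.0823] a [-0.8654 -0.2843 -2.3778]
d [ 0.508  -0.6508  0.0423] a [-0.4363 -0.1433 -2.4746]
[-1.23140700e+00  2.76413983e-01 -2.64006350e-02  1.26798760e+00
  2.64663716e-05  1.46740941e+00] [ 0.26778709 -0.56472877  0.2423043 ] 1.0054257442091834 1.6
```

Request:
arm_command(
  deltas=[
    {"dx": 0.05, "dy": -0.05, "dz": 0, "ax": 0, "ay": 0, "az": -0.18},
    {"dx": 0.1, "dy": -0.1, "dz": 0, "ax": 0, "ay": 0, "az": -0.36},
    {"dx": 0.14, "dy": -0.14, "dz": 0, "ax": 0, "ay": 0, "az": -0.54},
    {"dx": 0.18, "dy": -0.18, "dz": 0, "ax": 0, "ay": 0, "az": -0.72},
    {"dx": 0.22, "dy": -0.22, "dz": 0, "ax": 0, "ay": 0, "az": -0.9},
    {"dx": 0.26, "dy": -0.26, "dz": 0, "ax": 0, "ay": 0, "az": -1.08},
    {"dx": 0.3, "dy": -0.3, "dz": 0, "ax": 0, "ay": 0, "az": -1.26},
    {"dx": 0.34, "dy": -0.345, "dz": 0, "ax": 0, "ay": 0, "az": -1.44},
    {"dx": 0.37, "dy": -0.39, "dz": 0, "ax": 0, "ay": 0, "az": -1.62},
    {"dx": 0.4, "dy": -0.44, "dz": 0, "ax": 0, "ay": 0, "az": -1.8},
    {"dx": 0.43, "dy": -0.49, "dz": 0, "ax": 0, "ay": 0, "az": -1.98},
    {"dx": 0.46, "dy": -0.54, "dz": 0, "ax": 0, "ay": 0, "az": -2.16},
  ],
  hand=0.75,
  grip_force=60,
)

```text
t: 3.1
tcp_pos: [0.4522, 0.1223, 0.2427]
eef_rot: [0.001, 0.263, 0.965, 0.0]
force: [1.4, -0.8, -1.2]
finger_gap: 0.873
gripper_force: 0.0
```

```bash
python3 - <<'E'
from h import *
delta((.448,.241,.16),pose(-11,40)); delta((.448,.241,.2),pose(-11,20));s=state();print(s["joint_positions"],s["tcp_pos"],s["finger_gap"],s["t"])
E
```

```text
d [0.064  0.1001 0.0827] a [-0.1185 -0.69   -0.3269]
d [0.0639 0.1001 0.0427] a [-0.059  -0.3444 -0.3373]
[ 1.26034134e-01 -4.44563305e-03 -3.50755642e-01  1.22313701e+00
 -1.90153946e-04  6.58778488e-01] [0.45216313 0.12225365 0.24270785] 0.872845892366642 3.1
```

Request:
arm_command(
  deltas=[
    {"dx": 0.02, "dy": 0.03, "dz": 0.02, "ax": -0.02, "ay": -0.12, "az": -0.08},
    {"dx": 0.04, "dy": 0.06, "dz": 0.04, "ax": -0.04, "ay": -0.27, "az": -0.16},
    {"dx": 0.055, "dy": 0.085, "dz": 0.06, "ax": -0.07, "ay": -0.41, "az": -0.23},
    {"dx": 0.064, "dy": 0.1, "dz": 0.083, "ax": -0.1, "ay": -0.55, "az": -0.3},
    {"dx": 0.064, "dy": 0.1, "dz": 0.083, "ax": -0.118, "ay": -0.69, "az": -0.327},
    {"dx": 0.064, "dy": 0.1, "dz": 0.083, "ax": -0.118, "ay": -0.69, "az": -0.327},
  ],
)

```text
t: 3.85
tcp_pos: [0.4445, 0.238, 0.156]
eef_rot: [0.337, 0.091, 0.936, -0.035]
force: [0.2, -0.8, -0.6]
finger_gap: 0.877
gripper_force: 0.0
```

```bash
python3 - <<'E'
from h import *
s=state();print(s["joint_positions"],s["tcp_pos"],s["finger_gap"],s["t"],s["force"])
delta((.448,.241,.05),pose(-11,40))
for n in("wrist","top"):
  s=snapshot(n);cv2.imwrite(f"pics/{n}1.png",s["frame"])
  fr=s["frame"].astype(int)
  for o in outline_of(s,"coaster")[:4]:
    m=o["pixels"].astype(np.uint8);col=s["frame"][m>0].mean(0)
    if m.sum()<20 or col[2]<col[1]: continue
    c=max(cv2.findContours(m,0,1)[0],key=len)[:,0]
    P=np.array([ray(s,p,0.01)[:2] for p in c]);r=cv2.minAreaRect((P*1000).astype(np.float32))
    print(n,round(o["p"],2),np.round(o["uv"]),r,cv2.boxPoints(r).round().tolist())
E
```

```text
[ 0.62447444 -0.08620446 -0.81294247  0.33305167 -0.48777699  0.68813771] [0.44448765 0.23797189 0.15595618] 0.8767622987202096 3.85 [ 0.16215869 -0.84400481 -0.5867728 ]
d [0.0653 0.0042 0.0834] a [-0.0061 -0.007   0.0007]
wrist 0.7 [324. 115.] ((485.4810791015625, 233.17770385742188), (64.11882019042969, 101.83618927001953), 79.36927032470703) [[430.0, 211.0], [530.0, 192.0], [541.0, 255.0], [441.0, 274.0]]
top 0.57 [268. 248.] ((491.0279235839844, 230.52670288085938), (66.69094848632812, 97.70610809326172), 78.06698608398438) [[436.0, 208.0], [532.0, 188.0], [546.0, 253.0], [450.0, 273.0]]
top 0.19 [438. 246.] ((497.350830078125, -249.56378173828125), (53.61454391479492, 52.4418830871582), 45.49326705932617) [[460.0, -250.0], [497.0, -287.0], [535.0, -249.0], [497.0, -212.0]]
```

View pics/wrist1.png

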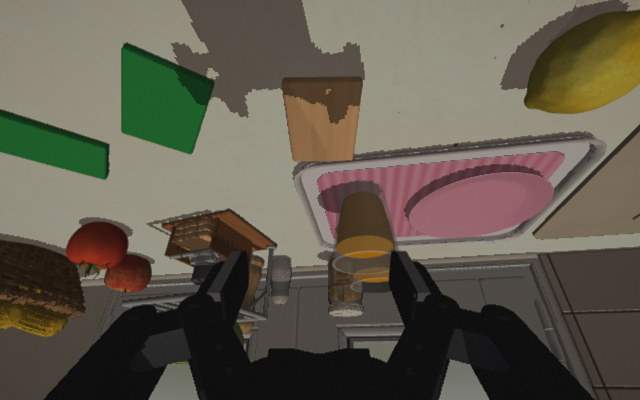

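The wrist picture shows the coaster at (324,118), its near end at row 78, clear of the tray. Fused estimate of its centre is (0.4885, 0.232), yaw -10.8°. Next I descend.

```bash
python3 - <<'E'
from h import *
delta((.4485,.2396,.04),pose(-10.8,40));delta((.4485,.2396,.025),pose(-10.8,40));delta((.4485,.2396,.013),pose(-10.8,40))
E
```

```text
d [ 0.0798 -0.001   0.0917] a [-0.0052  0.0002 -0.01  ]
d [ 0.0894 -0.001   0.1032] a [-0.0052  0.0002 -0.01  ]
d [ 0.0971 -0.001   0.1124] a [-0.0052  0.0002 -0.01  ]
```

Request:
arm_command(
  deltas=[
    {"dx": 0.03, "dy": 0, "dz": 0.034, "ax": 0, "ay": 0, "az": -0.01},
    {"dx": 0.055, "dy": 0, "dz": 0.065, "ax": -0.005, "ay": 0, "az": -0.01},
    {"dx": 0.075, "dy": -0.001, "dz": 0.087, "ax": -0.005, "ay": 0, "az": -0.01},
    {"dx": 0.086, "dy": -0.001, "dz": 0.099, "ax": -0.005, "ay": 0, "az": -0.01},
    {"dx": 0.086, "dy": -0.001, "dz": 0.099, "ax": -0.005, "ay": 0, "az": -0.01},
  ],
)

```text
t: 4.68
tcp_pos: [0.4471, 0.2382, 0.0278]
eef_rot: [0.339, 0.088, 0.936, -0.034]
force: [-0.3, -0.7, -0.0]
finger_gap: 0.877
gripper_force: 0.0
```

```bash
python3 - <<'E'
from h import *
s=state();print(s["tcp_pos"],s["finger_gap"],s["t"],s["force"])
delta((.4485,.2396,.020),pose(-10.8,40));delta((.4485,.2396,.013),pose(-10.8,40))
s=snapshot("wrist");cv2.imwrite("pics/wrist2.png",s["frame"])
E
```

```text
[0.44711601 0.23815897 0.02775383] 0.8768217120533894 4.675 [-0.28410139 -0.72629657 -0.03009772]
d [0.0041 0.0017 0.0066] a [-0.0033 -0.0026  0.0019]
d [0.0086 0.0017 0.012 ] a [-0.0033 -0.0026  0.0019]
```

View pics/wrist2.png

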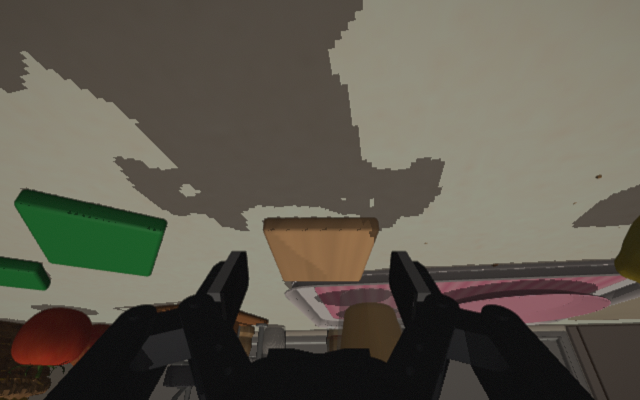

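The coaster is centred between the fingers: its edges are at columns 264 and 379, the pads at 246 and 392. I'll descend in small steps and watch the force.

Request:
arm_command(
  deltas=[
    {"dx": 0.004, "dy": 0.001, "dz": 0.0065, "ax": -0.003, "ay": -0.002, "az": 0},
    {"dx": 0.006, "dy": 0.0015, "dz": 0.0088, "ax": -0.003, "ay": -0.002, "az": 0},
    {"dx": 0.006, "dy": 0.0015, "dz": 0.0088, "ax": -0.003, "ay": -0.002, "az": 0},
  ],
)

```text
t: 5.1
tcp_pos: [0.4472, 0.2397, 0.0177]
eef_rot: [0.341, 0.087, 0.936, -0.032]
force: [0.1, -0.2, 0.0]
finger_gap: 0.874
gripper_force: 0.0
```

Request:
arm_command(
  deltas=[
    {"dx": 0.0013, "dy": 0, "dz": 0.0015, "ax": 0, "ay": 0, "az": 0},
    {"dx": 0.0026, "dy": 0, "dz": 0.003, "ax": 0, "ay": 0, "az": 0},
    {"dx": 0.0026, "dy": 0, "dz": 0.003, "ax": 0, "ay": 0, "az": 0},
  ],
)

```text
t: 5.48
tcp_pos: [0.4469, 0.2396, 0.0135]
eef_rot: [0.341, 0.087, 0.936, -0.032]
force: [0.1, -0.2, -0.1]
finger_gap: 0.875
gripper_force: 0.0
```

Request:
arm_command(
  deltas=[
    {"dx": 0.001, "dy": 0, "dz": 0.0012, "ax": 0, "ay": 0, "az": 0},
    {"dx": 0.001, "dy": 0, "dz": 0.0012, "ax": 0, "ay": 0, "az": 0},
  ],
)

```text
t: 5.72
tcp_pos: [0.447, 0.2396, 0.0119]
eef_rot: [0.341, 0.087, 0.936, -0.032]
force: [-0.5, -0.1, 0.0]
finger_gap: 0.872
gripper_force: 0.0
```

Request:
arm_command(
  deltas=[
    {"dx": 0.001, "dy": 0, "dz": 0.0012, "ax": 0, "ay": 0, "az": 0},
    {"dx": 0.001, "dy": 0, "dz": 0.0012, "ax": 0, "ay": 0, "az": 0},
  ],
)

```text
t: 5.98
tcp_pos: [0.447, 0.2395, 0.0104]
eef_rot: [0.341, 0.087, 0.936, -0.032]
force: [0.3, -0.0, -0.3]
finger_gap: 0.877
gripper_force: 0.0
```

Request:
arm_command(
  deltas=[
    {"dx": 0.001, "dy": 0, "dz": 0.0012, "ax": 0, "ay": 0, "az": 0},
    {"dx": 0.001, "dy": 0, "dz": 0.0012, "ax": 0, "ay": 0, "az": 0},
  ],
)

```text
t: 6.22
tcp_pos: [0.447, 0.2395, 0.0088]
eef_rot: [0.341, 0.087, 0.936, -0.032]
force: [-0.9, -1.0, -0.3]
finger_gap: 0.872
gripper_force: 0.0
```

Request:
arm_command(
  deltas=[
    {"dx": 0, "dy": 0, "dz": 0, "ax": 0, "ay": 0, "az": 0},
    {"dx": 0, "dy": 0, "dz": 0, "ax": 0, "ay": 0, "az": 0},
  ],
  hand=0.6,
)

```text
t: 6.48
tcp_pos: [0.4471, 0.2396, 0.009]
eef_rot: [0.341, 0.087, 0.936, -0.032]
force: [-0.3, 0.7, -0.4]
finger_gap: 0.798
gripper_force: 0.0
```

Request:
arm_command(
  deltas=[
    {"dx": 0.0008, "dy": 0, "dz": 0.0009, "ax": 0, "ay": 0, "az": 0},
    {"dx": 0.0008, "dy": 0, "dz": 0.0009, "ax": 0, "ay": 0, "az": 0},
  ],
)

```text
t: 6.72
tcp_pos: [0.4473, 0.2397, 0.008]
eef_rot: [0.341, 0.087, 0.935, -0.032]
force: [-1.4, 1.1, 2.8]
finger_gap: 0.805
gripper_force: 1.3
```

```bash
python3 - <<'E'
from h import *
s=state();print(s["tcp_pos"],s["force"])
s=snapshot("wrist");cv2.imwrite("pics/wrist3.png",cv2.resize(s["frame"][130:330,180:460],None,fx=2.8,fy=2.8,interpolation=2))
E
```

```text
[0.44726206 0.23973047 0.0079908 ] [-1.37975669  1.05565421  2.79526599]
```

View pics/wrist3.png

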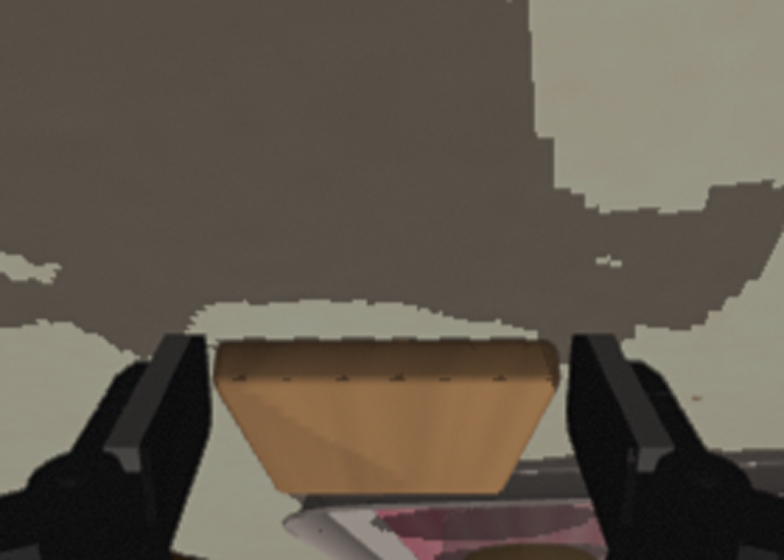

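Light contact (2.8 N) puts the tip corners on the worktop. Their rear corner is at the coaster's rear edge, so I go up 2.5 mm, forward 5 mm, and grip.

Request:
arm_command(
  deltas=[
    {"dx": -0.0016, "dy": 0, "dz": -0.0019, "ax": 0, "ay": 0, "az": 0},
    {"dx": -0.0054, "dy": 0, "dz": 0.0013, "ax": 0, "ay": 0, "az": 0},
    {"dx": -0.0054, "dy": 0, "dz": 0.0013, "ax": 0, "ay": 0, "az": 0},
  ],
)

```text
t: 7.15
tcp_pos: [0.4526, 0.2388, 0.0104]
eef_rot: [0.341, 0.087, 0.935, -0.032]
force: [0.1, 0.4, -0.0]
finger_gap: 0.8
gripper_force: 0.0
```

Request:
arm_command(
  deltas=[
    {"dx": 0, "dy": 0, "dz": 0, "ax": 0, "ay": 0, "az": 0},
    {"dx": 0, "dy": 0, "dz": 0, "ax": 0, "ay": 0, "az": 0},
    {"dx": 0, "dy": 0, "dz": 0, "ax": 0, "ay": 0, "az": 0},
  ],
  hand=0.1,
  grip_force=80,
)

```text
t: 7.52
tcp_pos: [0.4524, 0.2387, 0.011]
eef_rot: [0.342, 0.087, 0.935, -0.032]
force: [-2.9, 0.5, 6.3]
finger_gap: 0.709
gripper_force: 84.5
```

Request:
arm_command(
  deltas=[
    {"dx": -0.019, "dy": 0, "dz": -0.023, "ax": 0, "ay": 0, "az": 0},
    {"dx": -0.045, "dy": 0, "dz": -0.054, "ax": 0, "ay": 0, "az": 0},
    {"dx": -0.064, "dy": 0, "dz": -0.077, "ax": 0, "ay": 0, "az": 0},
    {"dx": -0.064, "dy": 0, "dz": -0.077, "ax": 0, "ay": 0, "az": 0},
  ],
)

```text
t: 8.02
tcp_pos: [0.4533, 0.2402, 0.1134]
eef_rot: [0.343, 0.087, 0.935, -0.03]
force: [-0.5, -0.7, -1.1]
finger_gap: 0.708
gripper_force: 86.3
```

```bash
python3 - <<'E'
from h import *
s=state();print(s["tcp_pos"],s["finger_gap"],s["t"],s["force"],s["gripper_force"])
delta((.516,-.014,.105),pose(10.66,40));delta((.516,-.014,.055),pose(10.66,40))
S=snapshot("wrist");r=rot()
# predicted coaster corners if flat: 
psi=np.deg2rad(-10.8);u=np.array([np.cos(psi),np.sin(psi),0]);n=np.array([-u[1],u[0],0])
c=np.array(s["tcp_pos"])+u*.0367+np.array([0,0,-.0105])
im=cv2.resize(S["frame"][130:330,180:460],None,fx=2.8,fy=2.8,interpolation=2)
for z,k in((0,(0,0,255)),(.01,(255,0,0))):
  for a in(-.048,.048):
    for b in(-.032,.032):
      p=(proj(S,c+u*a+n*b+[0,0,z])-[180,130])*2.8; cv2.circle(im,tuple(int(i) for i in p),3,k,-1)
cv2.imwrite("pics/wrist4.png",im)
E
```

```text
[0.45326532 0.24024073 0.11344791] 0.7083645981663332 8.025 [-0.47782757 -0.65206582 -1.11267781] 86.33609533309937
d [-0.0779 -0.2384  0.0759] a [-0.2366  0.0055 -0.2862]
d [-0.0455 -0.2386  0.1141] a [-0.2366  0.0055 -0.2862]
```

View pics/wrist4.png

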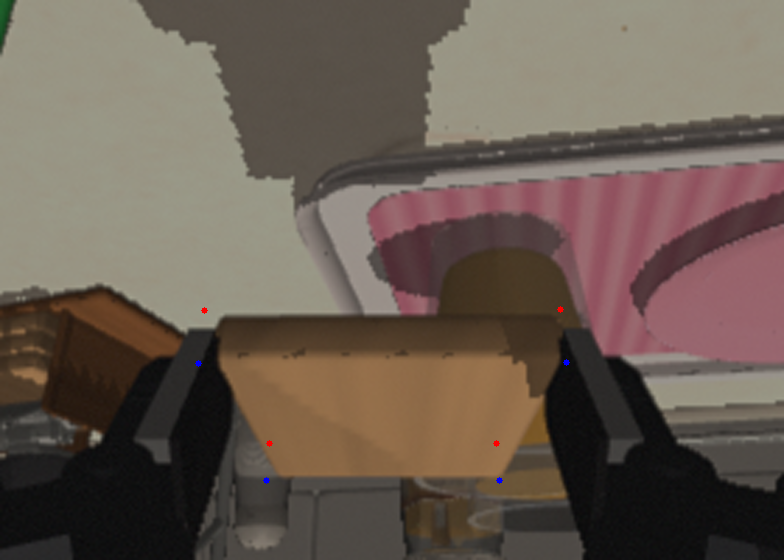

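The coaster is held flat and centred, with its rear edge at crop row ~350 across columns 222–562. Now I carry it to in front of the mouth.

Request:
arm_command(
  deltas=[
    {"dx": -0.015, "dy": -0.045, "dz": 0.015, "ax": -0.04, "ay": 0, "az": -0.05},
    {"dx": -0.03, "dy": -0.095, "dz": 0.03, "ax": -0.09, "ay": 0, "az": -0.11},
    {"dx": -0.046, "dy": -0.143, "dz": 0.046, "ax": -0.14, "ay": 0, "az": -0.17},
    {"dx": -0.062, "dy": -0.19, "dz": 0.061, "ax": -0.19, "ay": 0.004, "az": -0.23},
    {"dx": -0.074, "dy": -0.225, "dz": 0.072, "ax": -0.2366, "ay": 0.0055, "az": -0.2862},
    {"dx": -0.0779, "dy": -0.2384, "dz": 0.0759, "ax": -0.2366, "ay": 0.0055, "az": -0.2862},
    {"dx": -0.065, "dy": -0.2385, "dz": 0.091, "ax": -0.2366, "ay": 0.0055, "az": -0.2862},
    {"dx": -0.0455, "dy": -0.2386, "dz": 0.1141, "ax": -0.2366, "ay": 0.0055, "az": -0.2862},
    {"dx": -0.0455, "dy": -0.2386, "dz": 0.1141, "ax": -0.2366, "ay": 0.0055, "az": -0.2862},
  ],
)

```text
t: 9.2
tcp_pos: [0.5095, -0.0144, 0.0475]
eef_rot: [0.333, -0.087, 0.938, 0.032]
force: [-0.9, -0.3, -0.3]
finger_gap: 0.716
gripper_force: 86.7
```

```bash
cat >> h.py <<'E'
H=np.array([.701,.0204,0]);HP=10.66
def hold(x,y,z): return H+Ro.from_euler('z',HP,degrees=True).apply([x,y,z])
def inh(p): return Ro.from_euler('z',-HP,degrees=True).apply(np.array(p)-H)
E
python3 - <<'E'
from h import *
s=state();print(inh(s["tcp_pos"]).round(4),s["t"],s["force"],s["gripper_force"])
delta(hold(-.1757,0,.0505),pose(HP,40))
W=snapshot("wrist");a=W["frame"];S=snapshot("side")
b=cv2.resize(S["frame"][150:250,270:430],None,fx=4,fy=4,interpolation=2)
cv2.imwrite("pics/pre.png",np.vstack([a[60:360],b[:298]]) if 0 else np.vstack([a[120:320],b[:400]]))
E
```

```text
[-0.1946  0.0012  0.0475] 9.2 [-0.94030639 -0.31563809 -0.31980818] 86.71042799949646
d [-0.0166 -0.0012  0.0096] a [ 0.0016 -0.0154 -0.0021]
```

View pics/pre.png

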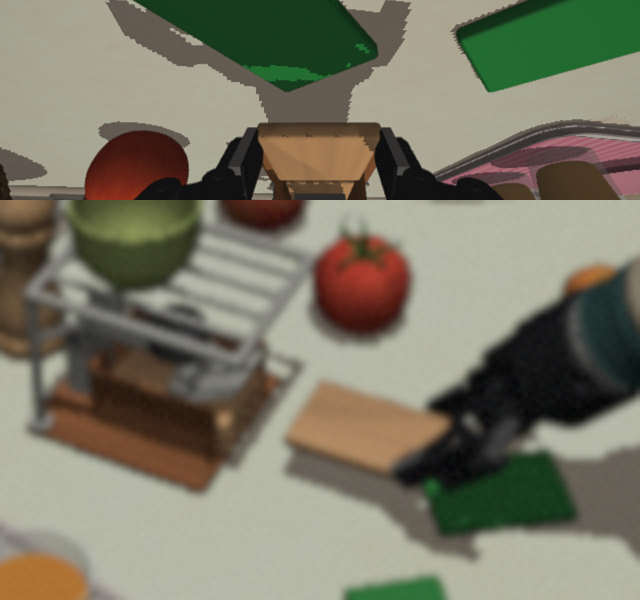

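The wrist and side views show the coaster flat and aligned in front of the mouth. In the lower crop its front corners are at about (322,381) and (287,437), and the pile's left front top corner is at about (222,418). I'll check the relative height and lateral offset against the prediction.

```bash
python3 - <<'E'
from h import *
S=snapshot("side");p=inh(state()["tcp_pos"]);print(p)
f=lambda x,y,z:((proj(S,hold(x,y,z))-[270,150]+.5)*4-.5+[0,200]).round()
x=p[0]+.0367
for a,b in((.048,.032),(.048,-.032),(-.048,.032)):print(a,b,f(x+a,p[1]+b,p[2]-.001),"bottom",f(x+a,p[1]+b,p[2]-.011))
print("pile FL top",f(-.066,.032,.038),"FR",f(-.066,-.032,.038))
print("1mm sensitivities",f(-.1099,.042,.0465)-f(-.1099,.032,.0465),f(-.0999,.032,.0465)-f(-.1099,.032,.0465),f(-.1099,.032,.0565)-f(-.1099,.032,.0465))
b=cv2.resize(S["frame"][190:270,320:400],None,fx=7,fy=7,interpolation=2)
for z,k in((-.011,(0,0,255)),(-.001,(255,0,0))):
  for a,c in((.048,.032),(.048,-.032),(-.048,.032)):
    q=(proj(S,hold(x+a,p[1]+c,p[2]+z))-[320,190]+.5)*7; cv2.circle(b,tuple(int(i) for i in q),2,k,-1)
cv2.imwrite("pics/pre2.png",b)
E
```

```text
[-0.19074438 -0.00055468  0.05233434]
0.048 0.032 [280. 428.] bottom [280. 438.]
0.048 -0.032 [319. 370.] bottom [318. 381.]
-0.048 0.032 [416. 474.] bottom [415. 484.]
pile FL top [225. 424.] FR [265. 367.]
1mm sensitivities [-6. 10.] [-14.  -4.] [  1. -11.]
```

View pics/pre2.png

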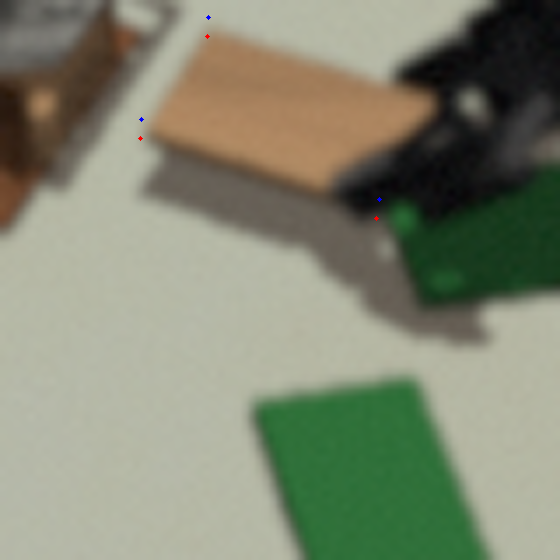

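```bash
cat > fit.py <<'E'
from h import *
from scipy.optimize import minimize
st=state();p=np.array(st["tcp_pos"]);r=rot();print("inh",inh(p).round(4),"t",st["t"]);delta(hold(-.1757,0,.0505),pose(HP,40))
g=np.array([(a,b,c) for a in(-1,1) for b in(-1,1) for c in(-1,1)])
sph=np.array([(np.cos(a)*np.cos(e),np.sin(a)*np.cos(e),np.sin(e)) for a in np.arange(0,6.28,.4) for e in(-1.5,-.8,0,.8,1.5)])
pts=np.vstack([k*[.0455,.0295,.0025]+sph*.0025 for k in g])+[0,0,.005]
base=pose(HP,40).inv()  # coaster axes in tool when nominal
Rc=r*pose(HP,40).inv()*Ro.from_euler('z',HP,degrees=True)
K=4;views=[]
for n in("side","wrist"):
    S=snapshot(n);f=cv2.GaussianBlur(S["frame"],(0,0),.6);hsv=cv2.cvtColor(f,cv2.COLOR_BGR2HSV)
    wood=((hsv[...,0]>7)&(hsv[...,0]<19)&(hsv[...,1]>75)&(hsv[...,2]>60))
    valid=(f.max(2)>55); views.append((S,wood,valid))
def mask(S,v,b):
    R=Rc*Ro.from_euler('yz',[v[2],v[3]]); c=p+Rc.apply([v[0],v[4],v[1]])
    # rotate about rear part
    X=c+R.apply(pts+[.04,0,0])-Rc.apply([.04,0,0])
    q=np.array([proj(S,x) for x in X])+b
    h=cv2.convexHull((q*16).astype(np.int32));big=np.zeros((400,640),np.uint8)
    cv2.fillConvexPoly(big,h,255,cv2.LINE_AA,4);return big/255.
def cost(v,full=False):
    t=0;out=[]
    for i,(S,w,va) in enumerate(views):
        b=np.array(v[5+2*i:7+2*i]);m=mask(S,v,b)
        roi=cv2.dilate((m>.1).astype(np.uint8),np.ones((9,9)))>0
        e=np.abs(m-w)[roi&va].sum()/np.sqrt(m.sum()); out.append(e); t+=e+(b**2).sum()*.05
    return out if full else t
v0=np.array([.0367,-.011,0,0,0,0,0,0,0])
print("start",cost(v0,True))
best=None
for pit in(-.08,0,.08):
    v=v0.copy();v[2]=pit
    sim=np.vstack([v]+[v+d for d in np.diag([.004,.004,.06,.04,.003,1,1,1,1])])
    o=minimize(cost,v,method="Nelder-Mead",options=dict(initial_simplex=sim,maxiter=900,xatol=1e-4,fatol=1e-3))
    print(pit,o.fun.round(3),o.x.round(4),np.round(cost(o.x,True),2))
E
python3 fit.py
```

```text
inh [-0.1907 -0.0006  0.0523] t 9.35
d [-0.0104  0.0006  0.011 ] a [-0.0017 -0.0063  0.0017]
start [np.float64(4.026279532040623), np.float64(12.739656672149337)]
-0.08 5.738 [ 3.6300e-02 -8.6000e-03 -1.1000e-02  4.2600e-02 -3.0000e-04  1.3692e+00
  3.2570e-01  7.3300e-02  4.1640e-01] [3.3  2.33]
0 5.963 [ 0.0353 -0.0084 -0.0068  0.0114  0.0017  0.1677  0.0136 -0.9807  0.4704] [3.79 2.11]
0.08 6.157 [ 3.650e-02 -8.900e-03 -9.400e-03  2.970e-02 -1.000e-04  5.217e-01
  1.490e-02  1.223e-01  8.332e-01] [3.77 2.34]
```

The fit of both views says the coaster is flat in the grip, about 36 mm ahead of the TCP, with its underside 9–11 mm below it. I'll move the nose up to the mouth.

Request:
arm_command(
  deltas=[
    {"dx": -0.003, "dy": 0.0005, "dz": 0.0065, "ax": -0.0015, "ay": -0.006, "az": 0.0015},
    {"dx": -0.012, "dy": 0.0005, "dz": 0.0135, "ax": -0.0015, "ay": -0.006, "az": 0.0015},
    {"dx": -0.021, "dy": 0.0005, "dz": 0.021, "ax": -0.0015, "ay": -0.006, "az": 0.0015},
    {"dx": -0.0297, "dy": 0.0005, "dz": 0.028, "ax": -0.0015, "ay": -0.006, "az": 0.0015},
    {"dx": -0.0297, "dy": 0.0005, "dz": 0.028, "ax": -0.0015, "ay": -0.006, "az": 0.0015},
    {"dx": -0.0297, "dy": 0.0005, "dz": 0.028, "ax": -0.0015, "ay": -0.006, "az": 0.0015},
  ],
)

```text
t: 10.2
tcp_pos: [0.5535, -0.0074, 0.0496]
eef_rot: [0.34, -0.087, 0.936, 0.032]
force: [-0.6, -0.6, -0.2]
finger_gap: 0.711
gripper_force: 86.7
```

```bash
python3 - <<'E'
from h import *
s=state();print(inh(s["tcp_pos"]).round(4),s["t"],s["force"],s["gripper_force"])
delta(hold(-.092,0,.050),pose(HP,40))
S=snapshot("side");T=snapshot("top")
b=cv2.resize(S["frame"][150:230,275:385],None,fx=5,fy=5,interpolation=2)
a=cv2.resize(T["frame"][140:260,300:410],None,fx=5,fy=5,interpolation=2)[:400]
W=snapshot("wrist")["frame"]
cv2.imwrite("pics/pre3.png",np.vstack([b[:400,:550],W[200:400,45:595]]))
E
```

```text
[-0.1501 -0.      0.0496] 10.2 [-0.55254662 -0.58786171 -0.1874257 ] 86.74296140670776
d [-0.0448  0.      0.037 ] a [-0.0002 -0.0005  0.0003]
```

View pics/pre3.png

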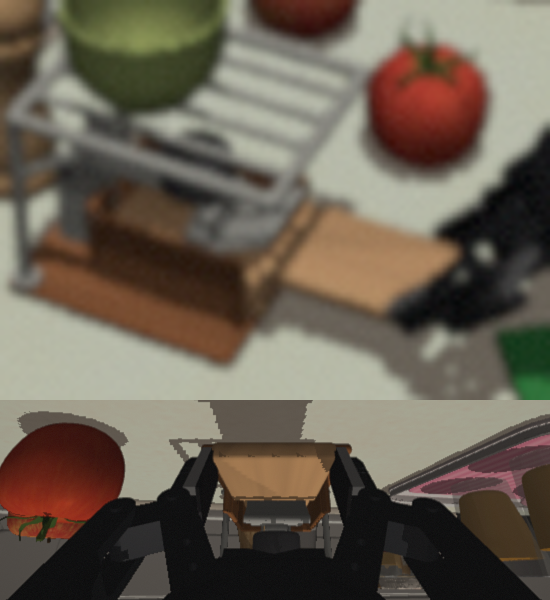

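Aligned: the cheeks (columns 222–325) sit symmetrically about the coaster. I'll feed in slowly and watch the force.

Request:
arm_command(
  deltas=[
    {"dx": -0.0028, "dy": 0, "dz": 0.0013, "ax": 0, "ay": 0, "az": 0},
    {"dx": -0.0051, "dy": 0, "dz": 0.0032, "ax": 0, "ay": 0, "az": 0},
    {"dx": -0.0074, "dy": 0, "dz": 0.0051, "ax": 0, "ay": 0, "az": 0},
    {"dx": -0.0097, "dy": 0, "dz": 0.0071, "ax": 0, "ay": 0, "az": 0},
  ],
)

```text
t: 10.85
tcp_pos: [0.5659, -0.0054, 0.0507]
eef_rot: [0.341, -0.087, 0.936, 0.031]
force: [-1.0, 0.8, -1.1]
finger_gap: 0.713
gripper_force: 86.7
```

Request:
arm_command(
  deltas=[
    {"dx": -0.0023, "dy": 0, "dz": 0.0019, "ax": 0, "ay": 0, "az": 0},
    {"dx": -0.0046, "dy": 0, "dz": 0.0039, "ax": 0, "ay": 0, "az": 0},
    {"dx": -0.0069, "dy": 0, "dz": 0.0058, "ax": 0, "ay": 0, "az": 0},
  ],
)

```text
t: 11.22
tcp_pos: [0.5717, -0.0037, 0.0485]
eef_rot: [0.338, -0.086, 0.937, 0.031]
force: [-7.8, -1.4, 1.7]
finger_gap: 0.715
gripper_force: 87.6
```

The force fits the nose meeting the lip about 19 mm in. I continue.

Request:
arm_command(
  deltas=[
    {"dx": -0.0023, "dy": 0, "dz": 0.0019, "ax": 0, "ay": 0, "az": 0},
    {"dx": -0.0046, "dy": 0, "dz": 0.0039, "ax": 0, "ay": 0, "az": 0},
    {"dx": -0.0069, "dy": 0, "dz": 0.0058, "ax": 0, "ay": 0, "az": 0},
  ],
)

```text
t: 11.6
tcp_pos: [0.5793, -0.0018, 0.0476]
eef_rot: [0.337, -0.086, 0.937, 0.032]
force: [-10.5, -2.0, 3.1]
finger_gap: 0.714
gripper_force: 88.1
```

```bash
python3 - <<'E'
from h import *
s=state();print(inh(s["tcp_pos"]).round(4),s["t"],s["force"],s["wrist_torque"])
delta(hold(-.092,0,.0495),pose(HP,40))
E
```

```text
[-0.1238  0.0007  0.0476] 11.6 [-10.50956357  -1.98165125   3.12069457] [-0.50176922  1.72922383 -0.09038223]
d [-0.0257 -0.0007  0.0188] a [-0.0002 -0.0077 -0.0022]
```

Request:
arm_command(
  deltas=[
    {"dx": -0.0028, "dy": -0.0003, "dz": 0.0016, "ax": 0, "ay": -0.004, "az": 0},
    {"dx": -0.0053, "dy": -0.0005, "dz": 0.0035, "ax": 0, "ay": -0.004, "az": 0},
    {"dx": -0.0078, "dy": -0.0005, "dz": 0.0055, "ax": 0, "ay": -0.004, "az": 0},
    {"dx": -0.0102, "dy": -0.0005, "dz": 0.0075, "ax": 0, "ay": -0.004, "az": 0},
    {"dx": -0.0125, "dy": -0.0005, "dz": 0.0094, "ax": 0, "ay": -0.004, "az": 0},
  ],
)

```text
t: 12.22
tcp_pos: [0.598, 0.0005, 0.0507]
eef_rot: [0.342, -0.087, 0.935, 0.032]
force: [-3.2, -0.1, -0.7]
finger_gap: 0.711
gripper_force: 86.6
```

```bash
python3 - <<'E'
from h import *
s=state();print(inh(s["tcp_pos"]).round(4),s["t"],s["force"],s["wrist_torque"])
delta(hold(-.092,0,.0495),pose(HP,40))
E
```

```text
[-0.1049 -0.0005  0.0507] 12.225 [-3.2213712  -0.14170152 -0.74841831] [-0.24948602  1.31381673 -0.02316127]
d [-0.009   0.0005  0.0092] a [-0.0002  0.0024 -0.0002]
```

Request:
arm_command(
  deltas=[
    {"dx": -0.0023, "dy": 0.0002, "dz": 0.0023, "ax": 0, "ay": 0, "az": 0},
    {"dx": -0.0046, "dy": 0.0004, "dz": 0.0046, "ax": 0, "ay": 0, "az": 0},
    {"dx": -0.0068, "dy": 0.0005, "dz": 0.0069, "ax": 0, "ay": 0, "az": 0},
    {"dx": -0.009, "dy": 0.0005, "dz": 0.0092, "ax": 0, "ay": 0, "az": 0},
  ],
)

```text
t: 12.72
tcp_pos: [0.6115, 0.0033, 0.0503]
eef_rot: [0.343, -0.087, 0.935, 0.032]
force: [-2.2, -0.0, -1.5]
finger_gap: 0.709
gripper_force: 86.6
```

```bash
python3 - <<'E'
from h import *
s=state();print(inh(s["tcp_pos"]).round(4),s["t"],s["force"],s["wrist_torque"])
W=snapshot("wrist")["frame"];S=snapshot("side")["frame"]
cv2.imwrite("pics/in1.png",np.vstack([cv2.resize(S[150:230,275:385],None,fx=5,fy=5,interpolation=2),W[200:400,45:595]]))
E
```

```text
[-0.0911 -0.0002  0.0503] 12.725 [-2.19301994 -0.02961222 -1.48320061] [-0.24567241  1.28398289 -0.00525573]
```

View pics/in1.png

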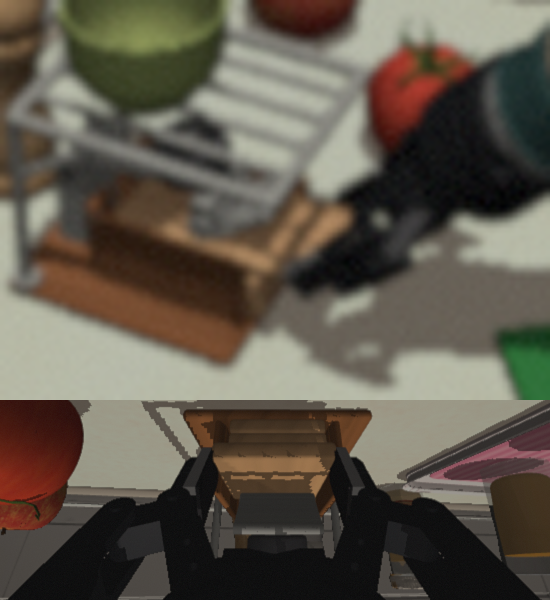

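The coaster's nose is in and under the arm's lip, with about 39 mm still to go. I've now viewed 12 pictures, over the limit of 10, because I lost count. I'll view no more and work from numbers. Next: release, back off, close the fingers, and push the rear edge.

Request:
arm_command(
  deltas=[
    {"dx": 0, "dy": 0, "dz": 0, "ax": 0, "ay": 0, "az": 0},
    {"dx": 0, "dy": 0, "dz": 0, "ax": 0, "ay": 0, "az": 0},
    {"dx": 0, "dy": 0, "dz": 0, "ax": 0, "ay": 0, "az": 0},
    {"dx": 0.008, "dy": 0, "dz": -0.0064, "ax": 0, "ay": 0, "az": 0},
    {"dx": 0.02, "dy": 0, "dz": -0.017, "ax": 0, "ay": 0, "az": 0},
    {"dx": 0.035, "dy": 0, "dz": -0.029, "ax": 0, "ay": 0, "az": 0},
    {"dx": 0.05, "dy": 0, "dz": -0.042, "ax": 0, "ay": 0, "az": 0},
    {"dx": 0.05, "dy": 0, "dz": -0.042, "ax": 0, "ay": 0, "az": 0},
  ],
  hand=0.75,
)

```text
t: 13.82
tcp_pos: [0.5441, -0.0088, 0.049]
eef_rot: [0.341, -0.086, 0.935, 0.032]
force: [-0.6, -0.6, 0.1]
finger_gap: 0.873
gripper_force: 0.0
```

```bash
cat > meas.py <<'E'
from h import *
s=state();print(inh(s["tcp_pos"]).round(4),s["t"],s["force"],s["finger_gap"])
for n in("wrist","side"):
  S=snapshot(n)
  for o in outline_of(S,"coaster")[:3]:
    m=o["pixels"].astype(np.uint8)
    if m.sum()<15: continue
    c=max(cv2.findContours(m,0,1)[0],key=len)[:,0]
    P=np.array([inh(ray(S,q,.046)) for q in c])*1000
    if abs(P[:,0].mean()+40)<90 and abs(P[:,1].mean())<60: print(n,round(o["p"],2),np.round(o["uv"]),"holder xy min/max mm",P[:,:2].min(0).round(1),P[:,:2].max(0).round(1))
E
python3 meas.py; python3 - <<'E'
from h import *
delta(hold(-.140,0,.060),pose(HP,48))
E
```

```text
[-0.1596  0.0004  0.049 ] 13.825 [-0.60677457 -0.56078543  0.10743989] 0.8730555682906347
side 0.9 [333. 199.] holder xy min/max mm [-103.8  -29.5] [-39.1  39.4]
side 0.36 [302. 182.] holder xy min/max mm [ -87.4 -218.6] [152.  110.6]
d [-0.018   0.0008  0.0031] a [-0.0012 -0.1337  0.0009]
```

Request:
arm_command(
  deltas=[
    {"dx": 0, "dy": 0, "dz": 0, "ax": 0, "ay": -0.07, "az": 0},
    {"dx": 0, "dy": 0, "dz": 0, "ax": 0, "ay": -0.134, "az": 0},
    {"dx": 0, "dy": 0, "dz": 0, "ax": 0, "ay": -0.134, "az": 0},
    {"dx": 0, "dy": 0, "dz": 0, "ax": 0, "ay": -0.134, "az": 0},
    {"dx": 0, "dy": 0, "dz": 0, "ax": 0, "ay": -0.134, "az": 0},
    {"dx": 0, "dy": 0, "dz": 0, "ax": 0, "ay": -0.134, "az": 0},
    {"dx": 0, "dy": 0, "dz": 0, "ax": 0, "ay": -0.134, "az": 0},
  ],
  hand=-1,
  grip_force=30,
)

```text
t: 14.9
tcp_pos: [0.5475, -0.0089, 0.0505]
eef_rot: [0.405, -0.085, 0.91, 0.037]
force: [0.4, -0.3, 0.1]
finger_gap: 0.005
gripper_force: 0.0
```

```bash
python3 - <<'E'
from h import *
s=state();print(inh(s["tcp_pos"]).round(4),s["finger_gap"],s["t"])
for x in(-.130,-.0815): delta(hold(x,0,.0425),pose(HP,48))
E
```

```text
[-0.1563 -0.0004  0.0505] 0.004712669710042311 14.9
d [-0.0117  0.0004  0.0249] a [-0.0008 -0.0007  0.0007]
d [-0.0442  0.0004  0.0609] a [-0.0008 -0.0007  0.0007]
```

Request:
arm_command(
  deltas=[
    {"dx": 0.0055, "dy": 0, "dz": 0.0055, "ax": 0, "ay": 0, "az": 0},
    {"dx": -0.004, "dy": 0, "dz": 0.016, "ax": 0, "ay": 0, "az": 0},
    {"dx": -0.0117, "dy": 0.0004, "dz": 0.0249, "ax": 0, "ay": 0, "az": 0},
    {"dx": -0.0117, "dy": 0.0004, "dz": 0.0249, "ax": 0, "ay": 0, "az": 0},
  ],
)

```text
t: 15.4
tcp_pos: [0.575, -0.0036, 0.0428]
eef_rot: [0.405, -0.086, 0.909, 0.037]
force: [-0.9, -0.1, 0.6]
finger_gap: -0.0
gripper_force: 0.0
```

```bash
python3 meas.py; python3 - <<'E'
from h import *
for x in(-.115,-.1,-.0815): delta(hold(x,0,.0425),pose(HP,48))
E
```

```text
[-0.1283 -0.0003  0.0428] 15.4 [-0.86609107 -0.13429936  0.61783323] -0.00047884204201533765
wrist 0.57 [293. 276.] holder xy min/max mm [-146.8   14. ] [-37.2  33.5]
side 0.95 [333. 198.] holder xy min/max mm [-105.5  -32.1] [-41.6  38.3]
d [-0.011  -0.0003  0.0112] a [-0.0003 -0.0019  0.0002]
d [-0.0211 -0.0003  0.0223] a [-0.0003 -0.0019  0.0002]
d [-0.0335 -0.0003  0.0361] a [-0.0003 -0.0019  0.0002]
```

Request:
arm_command(
  deltas=[
    {"dx": -0.0037, "dy": -0.0003, "dz": 0.0037, "ax": 0, "ay": 0, "az": 0},
    {"dx": -0.0075, "dy": -0.0003, "dz": 0.0075, "ax": 0, "ay": 0, "az": 0},
    {"dx": -0.011, "dy": -0.0003, "dz": 0.0112, "ax": 0, "ay": 0, "az": 0},
    {"dx": -0.0127, "dy": -0.0003, "dz": 0.0131, "ax": 0, "ay": 0, "az": 0},
    {"dx": -0.0144, "dy": -0.0003, "dz": 0.0149, "ax": 0, "ay": 0, "az": 0},
  ],
)

```text
t: 16.23
tcp_pos: [0.5921, 0.0001, 0.0419]
eef_rot: [0.403, -0.085, 0.91, 0.038]
force: [-6.6, -1.4, 4.6]
finger_gap: -0.004
gripper_force: 2.9
```

```bash
python3 meas.py; python3 - <<'E'
from h import *
for x in(-.1,-.09,-.0815): delta(hold(x,0,.0425),pose(HP,48))
E
```

```text
[-0.1108  0.0002  0.0419] 16.225 [-6.5965982  -1.35505534  4.59193895] -0.0038178925148289076
wrist 0.83 [290. 277.] holder xy min/max mm [-143.1  -32. ] [-32.8 -11. ]
side 0.78 [330. 197.] holder xy min/max mm [-100.6  -28.3] [-39.1  38.3]
d [-0.0072 -0.0002  0.0076] a [-0.0003 -0.0026 -0.0001]
d [-0.0139 -0.0002  0.015 ] a [-0.0003 -0.0026 -0.0001]
d [-0.0196 -0.0002  0.0213] a [-0.0003 -0.0026 -0.0001]
```

Request:
arm_command(
  deltas=[
    {"dx": -0.0018, "dy": 0, "dz": 0.0019, "ax": 0, "ay": 0, "az": 0},
    {"dx": -0.0036, "dy": 0, "dz": 0.0038, "ax": 0, "ay": 0, "az": 0},
    {"dx": -0.0054, "dy": 0, "dz": 0.0057, "ax": 0, "ay": 0, "az": 0},
    {"dx": -0.0072, "dy": 0, "dz": 0.0076, "ax": 0, "ay": 0, "az": 0},
  ],
)

```text
t: 16.92
tcp_pos: [0.6028, 0.002, 0.0427]
eef_rot: [0.404, -0.085, 0.91, 0.037]
force: [-6.1, -2.6, 5.5]
finger_gap: -0.001
gripper_force: 3.4
```

```bash
python3 meas.py; python3 - <<'E'
from h import *
for x in(-.09,-.0815): delta(hold(x,0,.0425),pose(HP,48))
E
```

```text
[-0.0999  0.0001  0.0427] 16.925 [-6.07154363 -2.60126562  5.52161744] -0.0008905912297016998
wrist 0.85 [351. 275.] holder xy min/max mm [-130.4   12.8] [-12.5  34.8]
d [-0.0061  0.      0.0073] a [-0.0004 -0.0017  0.0002]
d [-0.0118  0.      0.0136] a [-0.0004 -0.0017  0.0002]
```

```bash
cat > prof.py <<'E'
from h import *
s=state();print(inh(s["tcp_pos"]).round(4),s["t"],s["force"])
for n in("wrist","side"):
  S=snapshot(n);f=cv2.GaussianBlur(S["frame"],(0,0),.5)
  for y in(-.027,-.023,.023,.027):
    o=[]
    for x in np.arange(-.112,-.049,.003):
        u,v=proj(S,hold(x,y,.048)).round().astype(int);b,g,r=f[v,u].astype(int) if 0<=u<640 and 0<=v<400 else(0,0,0)
        o.append(f"{int(x*1000)}:{r}/{b}")
    print(n,y,*o)
E
python3 prof.py
```

```text
[-0.0995 -0.      0.0429] 17.125 [-3.78823436 -0.45925463  1.73760689]
wrist -0.027 -112:56/22 -109:58/24 -106:56/26 -103:69/36 -99:91/47 -96:114/58 -93:129/65 -90:136/69 -87:136/69 -84:133/67 -81:98/51 -78:98/50 -75:77/41 -72:75/40 -69:74/39 -66:75/39 -63:75/40 -60:76/39 -57:76/40 -54:76/40 -51:76/39
wrist -0.023 -112:77/40 -109:77/40 -106:79/41 -103:88/45 -99:102/53 -96:118/60 -93:137/68 -90:147/74 -87:147/74 -84:141/72 -81:101/52 -78:101/52 -75:88/45 -72:120/61 -69:120/61 -66:97/50 -63:78/41 -60:78/41 -57:73/38 -54:73/38 -51:44/26
wrist 0.023 -112:84/44 -109:85/44 -106:77/40 -103:75/39 -99:87/45 -96:126/64 -93:147/74 -90:153/76 -87:153/76 -84:148/74 -81:110/56 -78:108/55 -75:97/49 -72:134/67 -69:134/67 -66:145/73 -63:142/71 -60:142/71 -57:54/31 -54:54/31 -51:17/16
wrist 0.027 -112:57/26 -109:93/49 -106:94/48 -103:103/53 -99:102/52 -96:132/66 -93:155/78 -90:160/80 -87:160/80 -84:153/76 -81:110/56 -78:109/55 -75:98/50 -72:143/72 -69:142/70 -66:158/78 -63:159/79 -60:158/79 -57:159/79 -54:158/79 -51:159/80
side -0.027 -112:30/30 -109:87/80 -106:127/118 -103:151/140 -99:160/149 -96:157
[... 200 characters left out ...]
55 -106:91/85 -103:114/108 -99:160/149 -96:158/146 -93:146/132 -90:118/96 -87:124/82 -84:142/82 -81:138/80 -78:122/70 -75:111/63 -72:124/75 -69:141/80 -66:148/82 -63:112/61 -60:96/54 -57:88/59 -54:95/77 -51:123/115
side 0.023 -112:88/75 -109:79/66 -106:73/65 -103:98/87 -99:109/95 -96:96/82 -93:100/81 -90:105/79 -87:136/81 -84:155/87 -81:157/87 -78:123/68 -75:108/60 -72:115/64 -69:139/78 -66:150/83 -63:159/88 -60:141/80 -57:149/85 -54:158/89 -51:139/78
side 0.027 -112:97/81 -109:101/86 -106:111/97 -103:115/99 -99:109/93 -96:103/86 -93:103/82 -90:109/78 -87:143/83 -84:155/88 -81:143/80 -78:114/62 -75:112/62 -72:131/74 -69:161/91 -66:170/96 -63:170/97 -60:168/95 -57:167/94 -54:160/90 -51:158/88
```

The profiles put the coaster's rear edge at about -88 mm, so it is moving with the tip. I keep pushing.

Request:
arm_command(
  deltas=[
    {"dx": -0.0018, "dy": 0, "dz": 0.0019, "ax": 0, "ay": 0, "az": 0},
    {"dx": -0.0036, "dy": 0, "dz": 0.0038, "ax": 0, "ay": 0, "az": 0},
    {"dx": -0.0054, "dy": 0, "dz": 0.0057, "ax": 0, "ay": 0, "az": 0},
    {"dx": -0.0072, "dy": 0, "dz": 0.0077, "ax": 0, "ay": 0, "az": 0},
  ],
)

```text
t: 17.73
tcp_pos: [0.6134, 0.0038, 0.0428]
eef_rot: [0.404, -0.085, 0.91, 0.037]
force: [-5.8, -0.6, 4.7]
finger_gap: -0.002
gripper_force: 2.9
```

```bash
python3 prof.py | grep -v wrist; python3 - <<'E'
from h import *
for x in(-.0815,-.078): delta(hold(x,0,.0425),pose(HP,48))
E
```

```text
[-0.0892 -0.0001  0.0428] 17.725 [-5.75842797 -0.59393991  4.67360289]
side -0.027 -112:11/12 -109:16/17 -106:17/17 -103:19/19 -99:30/31 -96:62/56 -93:85/76 -90:110/99 -87:146/132 -84:164/149 -81:163/147 -78:138/120 -75:121/93 -72:129/82 -69:125/76 -66:124/69 -63:112/61 -60:86/52 -57:86/52 -54:89/70 -51:119/110
side -0.023 -112:15/16 -109:15/16 -106:15/16 -103:16/18 -99:30/31 -96:48/45 -93:66/62 -90:110/99 -87:138/126 -84:156/141 -81:163/147 -78:139/120 -75:118/87 -72:129/82 -69:146/83 -66:152/85 -63:112/61 -60:99/57 -57:88/58 -54:94/77 -51:125/116
side 0.023 -112:122/105 -109:120/103 -106:114/100 -103:98/85 -99:86/75 -96:59/50 -93:71/60 -90:85/70 -87:77/63 -84:75/55 -81:65/42 -78:72/39 -75:87/48 -72:111/62 -69:138/77 -66:150/83 -63:159/89 -60:142/79 -57:149/83 -54:158/88 -51:140/78
side 0.027 -112:108/91 -109:107/90 -106:105/88 -103:101/85 -99:99/83 -96:90/76 -93:98/83 -90:102/85 -87:87/69 -84:73/52 -81:66/40 -78:78/42 -75:100/56 -72:129/72 -69:161/91 -66:168/95 -63:169/96 -60:168/94 -57:168/94 -54:161/89 -51:158/88
d [-0.0046  0.0001  0.0057] a [-0.0006 -0.0021  0.0001]
d [-0.007   0.0001  0.0083] a [-0.0006 -0.0021  0.0001]
```

Request:
arm_command(
  deltas=[
    {"dx": -0.0011, "dy": 0, "dz": 0.0012, "ax": 0, "ay": 0, "az": 0},
    {"dx": -0.0021, "dy": 0, "dz": 0.0024, "ax": 0, "ay": 0, "az": 0},
    {"dx": -0.0031, "dy": 0, "dz": 0.0035, "ax": 0, "ay": 0, "az": 0},
    {"dx": -0.0041, "dy": 0, "dz": 0.0046, "ax": 0, "ay": 0, "az": 0},
  ],
)

```text
t: 18.32
tcp_pos: [0.6195, 0.0049, 0.0429]
eef_rot: [0.404, -0.085, 0.91, 0.037]
force: [-6.1, -1.3, 3.2]
finger_gap: 0.001
gripper_force: 2.8
```

Request:
arm_command(
  deltas=[
    {"dx": -0.0007, "dy": 0, "dz": 0.0007, "ax": 0, "ay": 0, "az": 0},
    {"dx": -0.0014, "dy": 0, "dz": 0.0015, "ax": 0, "ay": 0, "az": 0},
  ],
)

```text
t: 18.58
tcp_pos: [0.6215, 0.0054, 0.0429]
eef_rot: [0.404, -0.085, 0.91, 0.037]
force: [-5.4, -0.7, 3.2]
finger_gap: 0.004
gripper_force: 2.8
```

```bash
python3 prof.py | grep -v wrist; python3 - <<'E'
from h import *
for x in(-.078,-.076): delta(hold(x,0,.0425),pose(HP,48))
E
```

```text
[-0.0809 -0.0001  0.0429] 18.575 [-5.43518901 -0.74014345  3.19887333]
side -0.027 -112:16/17 -109:13/15 -106:14/15 -103:15/17 -99:14/16 -96:15/15 -93:19/21 -90:37/37 -87:89/83 -84:124/114 -81:150/138 -78:170/156 -75:174/160 -72:163/147 -69:136/113 -66:119/80 -63:109/61 -60:85/52 -57:85/52 -54:91/71 -51:119/110
side -0.023 -112:14/16 -109:14/16 -106:12/13 -103:14/15 -99:14/16 -96:12/13 -93:15/17 -90:37/37 -87:65/63 -84:93/87 -81:150/138 -78:164/150 -75:162/147 -72:163/147 -69:141/116 -66:131/86 -63:109/61 -60:97/55 -57:90/60 -54:95/77 -51:124/116
side 0.023 -112:92/78 -109:102/86 -106:117/102 -103:121/104 -99:117/101 -96:114/100 -93:95/82 -90:82/70 -87:51/43 -84:54/40 -81:59/38 -78:56/32 -75:61/33 -72:68/37 -69:99/54 -66:126/70 -63:151/84 -60:141/79 -57:149/83 -54:158/88 -51:140/79
side 0.027 -112:103/86 -109:106/89 -106:108/91 -103:109/92 -99:107/89 -96:103/87 -93:98/82 -90:97/81 -87:78/61 -84:72/51 -81:65/39 -78:63/34 -75:66/35 -72:80/44 -69:121/67 -66:151/84 -63:164/92 -60:168/95 -57:167/94 -54:159/88 -51:158/88
d [-0.0016  0.0001  0.0023] a [-0.0005 -0.0021  0.0001]
d [-0.003   0.0001  0.0038] a [-0.0005 -0.0021  0.0001]
```

Request:
arm_command(
  deltas=[
    {"dx": -0.0007, "dy": 0, "dz": 0.0007, "ax": 0, "ay": 0, "az": 0},
    {"dx": -0.0007, "dy": 0, "dz": 0.0007, "ax": 0, "ay": 0, "az": 0},
  ],
)

```text
t: 18.92
tcp_pos: [0.6226, 0.0055, 0.0429]
eef_rot: [0.404, -0.085, 0.91, 0.037]
force: [-4.3, -0.7, 1.9]
finger_gap: 0.001
gripper_force: 2.2
```

Request:
arm_command(
  deltas=[
    {"dx": -0.0007, "dy": 0, "dz": 0.0007, "ax": 0, "ay": 0, "az": 0},
    {"dx": -0.0007, "dy": 0, "dz": 0.0007, "ax": 0, "ay": 0, "az": 0},
  ],
)

```text
t: 19.18
tcp_pos: [0.6229, 0.0057, 0.0428]
eef_rot: [0.404, -0.085, 0.91, 0.037]
force: [-8.4, -2.5, 5.8]
finger_gap: 0.004
gripper_force: 4.4
```

Request:
arm_command(
  deltas=[
    {"dx": -0.0007, "dy": 0, "dz": 0.0007, "ax": 0, "ay": 0, "az": 0},
    {"dx": -0.0007, "dy": 0, "dz": 0.0007, "ax": 0, "ay": 0, "az": 0},
  ],
)

```text
t: 19.42
tcp_pos: [0.623, 0.0057, 0.0427]
eef_rot: [0.404, -0.084, 0.91, 0.037]
force: [-15.2, -3.3, 10.7]
finger_gap: -0.001
gripper_force: 7.5
```

The tip stalls at holder x ≈ -79 mm with the force rising gently, so the coaster is at the backstop. I back off straight.

Request:
arm_command(
  deltas=[
    {"dx": 0.004, "dy": 0, "dz": -0.004, "ax": 0, "ay": 0, "az": 0},
    {"dx": 0.014, "dy": 0, "dz": -0.015, "ax": 0, "ay": 0, "az": 0},
    {"dx": 0.034, "dy": 0, "dz": -0.037, "ax": 0, "ay": 0, "az": 0},
    {"dx": 0.06, "dy": 0, "dz": -0.066, "ax": 0, "ay": 0, "az": 0},
    {"dx": 0.06, "dy": 0, "dz": -0.09, "ax": 0, "ay": 0, "az": 0},
    {"dx": 0.05, "dy": 0, "dz": -0.12, "ax": 0, "ay": 0, "az": 0},
    {"dx": 0.05, "dy": 0, "dz": -0.12, "ax": 0, "ay": 0, "az": 0},
  ],
)

```text
t: 20.3
tcp_pos: [0.5156, -0.0209, 0.0951]
eef_rot: [0.401, -0.086, 0.911, 0.038]
force: [0.4, 1.1, 0.2]
finger_gap: -0.001
gripper_force: 0.0
```

```bash
python3 prof.py; python3 - <<'E'
from h import *
# vertical face strip in wrist & side: where does wood begin (x) at several heights z
for n in("wrist","side"):
  S=snapshot(n);f=S["frame"].astype(int)
  for k in("coaster","pile2","press_arm","holder"):
    for o in boxes_of(S,k)[:2]: print(n,k,np.round(o["uv"]),round(o["p"],2))
  for y in(-.026,0,.026):
   for z in(.014,.023,.033,.043,.046):
    o=[]
    for x in np.arange(-.078,-.053,.002):
        u,v=proj(S,hold(x,y,z)).round().astype(int);b,g,r=f[v,u];o.append(f"{r/max(b,1):.1f}")
    print(n,y,z,*o)
E
```

```text
[-0.1899 -0.0063  0.0951] 20.3 [0.44721217 1.11097911 0.24702119]
wrist -0.027 -112:45/19 -109:41/16 -106:41/17 -103:42/18 -99:43/19 -96:44/20 -93:52/28 -90:59/32 -87:65/35 -84:66/35 -81:68/36 -78:69/37 -75:71/38 -72:75/40 -69:75/40 -66:80/43 -63:78/41 -60:78/40 -57:77/41 -54:77/41 -51:77/40
wrist -0.023 -112:75/40 -109:79/41 -106:87/45 -103:109/56 -99:123/62 -96:89/45 -93:63/34 -90:62/33 -87:66/34 -84:70/37 -81:73/38 -78:79/41 -75:86/45 -72:119/61 -69:119/61 -66:140/71 -63:107/55 -60:84/43 -57:80/42 -54:80/42 -51:78/41
wrist 0.023 -112:76/41 -109:82/44 -106:91/47 -103:116/59 -99:141/71 -96:102/53 -93:73/38 -90:74/39 -87:79/41 -84:83/43 -81:85/45 -78:82/43 -75:98/51 -72:124/63 -69:124/63 -66:147/74 -63:136/69 -60:126/64 -57:145/73 -54:108/55 -51:136/68
wrist 0.027 -112:66/33 -109:87/45 -106:86/45 -103:109/55 -99:151/75 -96:153/76 -93:108/55 -90:81/42 -87:78/41 -84:82/43 -81:85/44 -78:91/47 -75:103/53 -72:131/66 -69:131/66 -66:157/79 -63:163/82 -60:164/82 -57:164/82 -54:163/81 -51:163/81
side -0.027 -112:179/165 -109:179/165 -106:178/165 -103:179/165 -99:177/163 -96:155/141 -93:133/11
[... 2690 characters left out ...]
.2 1.5 1.8 1.8 1.8 1.5 1.5 1.1
side 0 0.014 1.1 1.2 1.2 1.3 1.6 1.9 1.9 1.8 1.8 1.8 1.8 1.8 1.8
side 0 0.023 1.2 1.3 1.7 1.7 1.9 1.8 1.8 1.8 1.9 1.9 1.8 1.8 1.8
side 0 0.033 1.5 1.8 1.8 1.8 1.8 1.8 1.8 1.9 1.8 1.8 1.8 1.8 1.8
side 0 0.043 2.0 1.9 1.9 1.9 1.8 1.8 1.8 1.8 1.8 1.8 1.9 1.9 1.8
side 0 0.046 2.0 1.8 1.8 1.8 1.8 1.9 1.9 1.8 1.8 1.8 1.6 1.6 1.5
side 0.026 0.014 1.2 1.2 1.2 1.2 1.4 1.7 1.7 1.8 1.8 1.8 1.9 2.1 2.1
side 0.026 0.023 1.2 1.3 1.5 1.5 1.8 1.8 1.8 1.8 1.8 1.8 1.9 2.2 2.2
side 0.026 0.033 1.4 1.6 1.8 1.9 1.8 1.9 1.9 1.8 1.8 1.8 1.9 2.2 2.2
side 0.026 0.043 1.9 1.8 1.8 1.8 1.8 1.8 1.8 1.8 1.8 1.8 1.8 1.8 1.9
side 0.026 0.046 1.8 1.9 1.9 1.9 1.8 1.8 1.8 1.8 1.8 1.8 1.8 1.8 1.8
```

```bash
python3 - <<'E'
from h import *
S=snapshot("wrist");g=cv2.cvtColor(S["frame"],cv2.COLOR_BGR2GRAY)
print(inh(state()["tcp_pos"]))
for y in(-.02,-.024,.02,.024):
  a=proj(S,hold(-.066,y,0));b=proj(S,hold(-.066,y,.06))
  vals=[(int(1000*z),int(cv2.getRectSubPix(g,(1,1),tuple(map(float,proj(S,hold(-.066,y,z)))))[0,0])) for z in np.arange(0,.062,.001)]
  print(y,a.round(),b.round(),*[f"{z}:{v}" for z,v in vals])
E
```

```text
[-0.19057666 -0.00506273  0.09196069]
-0.02 [303. 202.] [302. 259.] 0:87 1:71 2:49 3:40 4:48 5:58 6:67 7:57 8:50 9:47 10:48 11:52 12:56 13:60 14:65 15:70 16:87 17:109 18:87 19:59 20:50 21:52 22:56 23:58 24:58 25:61 26:77 27:97 28:84 29:58 30:49 31:52 32:56 33:60 34:65 35:67 36:71 37:102 38:80 39:53 40:50 41:54 42:60 43:63 44:67 45:72 46:87 47:113 48:101 49:77 50:68 51:65 52:49 53:26 54:17 55:17 56:18 57:16 58:17 59:18 60:15 61:16
-0.024 [299. 202.] [297. 259.] 0:87 1:70 2:48 3:40 4:49 5:56 6:53 7:59 8:57 9:51 10:50 11:53 12:56 13:59 14:62 15:67 16:77 17:73 18:66 19:54 20:51 21:53 22:56 23:59 24:63 25:68 26:79 27:86 28:69 29:54 30:51 31:53 32:57 33:59 34:61 35:65 36:83 37:101 38:74 39:51 40:49 41:52 42:56 43:58 44:60 45:58 46:71 47:104 48:86 49:66 50:63 51:62 52:48 53:26 54:16 55:19 56:16 57:16 58:16 59:17 60:18 61:17
0.02 [341. 202.] [343. 259.] 0:87 1:73 2:48 3:37 4:43 5:54 6:63 7:56 8:50 9:49 10:55 11:61 12:65 13:68 14:70 15:74 16:91 17:114 18:95 19:67 20:58 21:61 22:66 23:68 24:68 25:71 26:89 27:111 28:118 29:80 30:58 31:61 32:66 33:64 34:65 35:66 36:70 37:73 38:69 39:58 40:56 41:58 42:59 43:60 44:61 45:63 46:67 47:73 48:72 49:70 50:69 51:68 52:69 53:69 54:68 55:54 56:34 57:23 58:16 59:16 60:16 61:15
0.024 [345. 202.] [348. 259.] 0:87 1:73 2:48 3:38 4:46 5:56 6:68 7:78 8:67 9:56 10:56 11:62 12:66 13:69 14:71 15:69 16:69 17:85 18:78 19:63 20:58 21:63 22:67 23:69 24:72 25:77 26:81 27:73 28:68 29:58 30:55 31:62 32:66 33:70 34:72 35:76 36:91 37:92 38:75 39:60 40:59 41:63 42:67 43:69 44:71 45:74 46:92 47:116 48:127 49:128 50:130 51:130 52:131 53:132 54:129 55:110 56:114 57:88 58:62 59:58 60:53 61:48
```

The wrist profile shows four fillet highlights at 17, 27, 37 and 47 mm, evenly spaced on both sides. The fourth coaster is flush with the pile and the gripper is clear, so I hand in.

```bash
python3 -c "
from h import *
print(state()['t'],state()['force']);print(hand_in())"
```

```text
20.95 [-0.16792525  0.49735031 -0.72275728]
the job is handed in; nothing more can be done
None
```

The loose coaster is in the holder on top of the pile and under the arm, pushed home to the backstop and flush with the others to about 1 mm; the arm resting on it was not measured. I handed in at about 21 s without a verdict shown, and I viewed 12 pictures, two over the limit of 10.

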